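# Assemble a sieve column on the shaker

## Robot

A 6-joint arm with a two-finger parallel gripper is mounted at the origin on a cart in front of the work surface, level with it; the furniture and walls round the work are solid. World frame = base frame: x ahead of the robot, y to its left, z up, the work surface at z = 0. Lengths are in m, angles in rad, forces in N, time in s.
With the tool pointing down it reaches from about 0.3 to 0.75 m from the base axis. Payload 8.5 kg.
Tool frame: the origin (TCP) lies between the finger pads; the fingertips stand 25 mm ahead of it and the grasp point (between the pads) lies 6 mm ahead of it; z points along the fingers, y is the line along which they close (so a half turn about z gives the same grasp; the last joint's range is limited). The gripper opens to 88 mm and grips with 3 to 60 N. Pads are 18 mm wide; open, the fingers measure 123 mm over their backs; the gripper's body (75 mm by 187 mm) begins 45 mm behind the grasp point.
Start: joints at [-1.473, 0.381, 1.297, -0, 1.464, -0.215], TCP at [0.169, -0.523, 0.264] pointing down, gripper open.
Joint ranges: [-3.11, 3.11], [-0.89, 2.33], [0.22, 2.48], [-1.42, 4.56], [0.17, 2.85], [-2.88, 2.88]. Speed limits (rad/s): [2.39, 2.39, 3.14, 3.14, 3.14, 3.14].

## Interface

Orientations are given as [roll, pitch, yaw] about the fixed x, y, z axes, in that order (R = Rz(yaw) Ry(pitch) Rx(roll)).
In Python, from plant import manip gives the robot as it stands.
- The arm moves only by the tool carry_out, never from a script. Its arguments are lists of equal length, an entry for each row: "offset": the shift along the tool's x, y, z in mm, a list of three; "turn": the turn about the tool's z in degrees; "jaw": the gripper's target within -1 to 1 (fully open at 1, half-way at 0, shut at -1). A call has 1 to 10 rows; each row shifts and turns the commanded pose from where the row before left it, along the tool's axes as they then stand; what a row does not reach is not made up. A row lasts 1/8 s, in which the tool goes at most 62.5 mm and 10.7 degrees, less where a joint would pass 70% of its speed; a pose out of reach is approached as far as the arm can. A call with a gripper value outside its range is refused whole. The fingers move at their own pace and stop on an object; "grip_force" is the grip in N (left out, the last holds). Time passes only in rows, so rows that do not move let the fingers close. It gives the time, the measured TCP pose, the force, the opening and the grip force at its end, in the units of the state.
- manip.observe(): the state, without advancing time (a new reading comes with each control period).
- manip.snapshot(name): name is "side" or "top"; returns the picture (384x512x3 uint8, blue, green, red); there is no depth.
- manip.camera_params(name): a dict with "vertical_fov" (degrees; the focal length in pixels is half the picture's height over the tangent of half this angle, whatever the lens; pixels are square), "cx", "cy" (the principal point, pixels), "dist_coeffs" ([k1, k2, p1, p2, k3] as OpenCV has them; the pictures are not rectified), "origin" and "rotation" of the camera in the world. Camera axes: x right, y up, looking along -z (the intrinsics and any distortion apply to the point x, -y, -z); pixel columns grow to the right and rows downward; lengths in m; the calibration is good to about 2 mm. A picture is of the moment at which its call begins. camera_params takes no time and is no camera call.
- manip.finish_job(): hands the job in; it is judged then, once.
The state is a dict: "clock": time; "q": joint angles; "joint_velocities": joint speeds; "effort": joint torques, N m; "position": TCP position; "tcp_rot": TCP orientation; "force": force on the tool from outside, world axes, zero at the start; "ft_torque": the same for the moment, N m; "gripper_width": opening from 0.0 (shut) to 1.0 (fully open); "grasp_force": force on a finger pad.
Only numpy, scipy, OpenCV 4.12 (cv2) and the standard library are available. Lean on these libraries where they do the work, as an engineer would, in place of code of your own. Each camera call takes 0.05 s, during which the arm holds its last target. There are 200 camera calls.

## Task

Assemble the sieve column on the white shaker, from the bottom up, one part at a time: first the receiver pan in the shaker's collar, then the fine sieve on the pan, then the coarse sieve, and last the lid. Every part must be fully seated and level in the one below; leave everything else on the bench where it is.

Things in the scene. Friction and masses are not known exactly. Their poses are not given: they have to be found in the camera images.
- shaker: White sieve shaker, fixed: housing 120 x 120 mm, 37 high, grey control strip at -x; central steel collar on top, 72 mm outside, 58 inside, its floor at 40 and its rim at 52 mm height. Origin: centre of its underside, on the worktop, right under the collar; z up. The pan's spigot goes into the collar, its shoulder onto the rim: pan origin then 44 mm over the shaker's.
- pan: Receiver pan: bare metal round cup, 64 mm across, 32 tall, plain closed floor. Spigot below: 8 mm tall, 54 mm wide at the shoulder (z = 8) tapering to 48 at its end. Rim 58 mm inside, wall 3; the next part's spigot enters it with 2 mm play until its shoulder meets the rim, its origin 24 mm over the pan's. 0.13 kg. Origin: centre of the spigot's underside, z up; starts standing upright.
- fine_sieve: Fine sieve: bare metal ring, 64 mm across, 36 tall, floor of close wire mesh (3.6 mm pitch) at z = 12. Spigot below: 8 mm tall, 54 mm wide at the shoulder (z = 8) tapering to 48 at its end. Rim 58 mm inside, wall 3; the next part seated in it has its origin 28 mm over this one's. 0.13 kg. Origin: centre of the spigot's underside, z up; starts standing upright.
- coarse_sieve: Coarse sieve: bare metal ring, 64 mm across, 44 tall (the tallest), floor of wide open wire mesh (11 mm pitch) at z = 12. Spigot below: 8 mm tall, 54 mm wide at the shoulder (z = 8) tapering to 48 at its end. Rim 58 mm inside, wall 3; the lid seated in it has its origin 36 mm over this one's. 0.15 kg. Origin: centre of the spigot's underside, z up; starts standing upright.
- lid: Lid: bare metal disc 64 mm across, z = 8 to 13 mm, with an upright black cylindrical knob to grip, 20 mm across, z = 18 to 42. Spigot below: 8 mm tall, 54 mm wide at the shoulder (z = 8) tapering to 48 at its end. 0.09 kg. Origin: centre of the spigot's underside, z up; starts standing upright.
- tape_roll: Bystander: cream roll of label tape lying flat, 64 mm in diameter, 18 mm high. Origin: centre of its underside. Must be left alone.
- petri_dish: Bystander: petri dish, 63 mm in diameter, 15 mm high. Origin: centre of its underside. Must be left alone.
- flask: Bystander: conical glass flask, 63 mm in diameter, 109 mm high. Origin: centre of its underside. Must be left alone.
Not all that is in view belongs to the job. What is shaped like the fine_sieve but blue, red or turquoise is not meant.

How it is judged:
By the outcome, as a careful person would: the job done as asked, in the order asked, and still so for the second after the job is handed in, with the robot touching nothing.
It also fails if it takes over 107 s, if anything falls off the work surface, if the arm or the gripper's body presses on something with over 40 N, if the wrist force passes 120 N, or if a joint passes its speed limit or range.

## Working session

There is one attempt and no reset: what is moved stays moved. The work goes in short steps, Python scripts to look and compute and a tool call to move; the robot and the scene stay as the last step left them, time stands still between calls to the robot, and variables do not carry over. Pictures are saved under pics/ and viewed, at most 14 in all, crops included, and the job is handed in when it is done.

Besides the shell and the picture viewer there is one more tool, called after "Request:" by a JSON object that holds its "name" and its "arguments". carry_out: Moves the arm, as the interface text tells. Its arguments: {"type":"object","properties":{"offset":{"type":"array"},"turn":{"type":"array"},"jaw":{"type":"array"},"grip_force":{"type":"number"}},"required":["offset","turn","jaw"]}

```bash
ls; mkdir -p pics
cat > h.py <<'E'
import numpy as np,cv2,os
from plant import manip
def K(n):
    p=manip.camera_params(n); f=192/np.tan(np.radians(p["vertical_fov"])/2)
    return p,np.array([[f,0,p["cx"]],[0,f,p["cy"]],[0,0,1.]]),np.array(p["dist_coeffs"],float)
def rays(n,uv):
    p,k,d=K(n); u=cv2.undistortPoints(np.array(uv,float).reshape(-1,1,2),k,d).reshape(-1,2)
    v=np.c_[u[:,0],-u[:,1],-np.ones(len(u))]
    return np.array(p["origin"]),v@np.array(p["rotation"]).reshape(3,3).T
def plane(n,uv,z):
    o,v=rays(n,uv); return o+v*((z-o[2])/v[:,2])[:,None]
def proj(n,P):
    p,k,d=K(n); R=np.array(p["rotation"]).reshape(3,3)
    c=(np.array(P,float).reshape(-1,3)-np.array(p["origin"]))@R
    c=c*[1,-1,-1]
    return cv2.projectPoints(c,np.zeros(3),np.zeros(3),k,d)[0].reshape(-1,2)
def snap(n,f,s=1.5):
    im=manip.snapshot(n); cv2.imwrite(f"pics/{f}_raw.png",im); cv2.imwrite(f"pics/{f}.png",cv2.resize(im,None,fx=s,fy=s)); return im
E
python3 - <<'E'
from h import *
for n in("top","side"):
    snap(n,n+"0"); print(n,manip.camera_params(n))
print(manip.observe())
E
```

```text
pics
top {'vertical_fov': 52.050558411395905, 'cx': 259.19356337722917, 'cy': 191.68082738341798, 'dist_coeffs': array([-0.05963154,  0.        ,  0.        ,  0.        ,  0.        ]), 'origin': array([0.36841992, 0.04030055, 1.29913954]), 'rotation': array([ 0.11188532, -0.01361277, -1.5777135 ])}
side {'vertical_fov': 53.264737958848734, 'cx': 257.5320957290121, 'cy': 193.61146111128315, 'dist_coeffs': array([-0.09914243,  0.        ,  0.        ,  0.        ,  0.        ]), 'origin': array([0.49197416, 1.00837856, 0.70870696]), 'rotation': array([ 0.97496761, -0.00438138,  3.12832317])}
{'clock': 0.1, 'q': array([-1.47327233e+00,  3.81128376e-01,  1.29813044e+00,  3.66004486e-07,
        1.46355959e+00, -2.15300483e-01]), 'joint_velocities': array([ 3.91199050e-04, -3.07235930e-05, -1.28286141e-03, -4.74958043e-04,
        1.07830378e-03, -1.61673840e-04]), 'effort': array([ 4.04670602e-03, -4.38650715e+01, -2.24907446e+01,  7.15104654e-02,
        3.42689012e-02, -7.02716170e-05]), 'position': array([ 0.16923862, -0.523104  ,  0.263218  ]), 'tcp_rot': array([-3.14039528e+00, -2.62226247e-04,  3.12824284e-01]), 'force': array([-0.97359813, -0.13582054, -0.26709193]), 'ft_torque': array([ 0.03367012, -0.01215606, -0.00101669]), 'grasp_force': 0.0, 'gripper_width': 0.997172850712331}
```

View pics/top0.png

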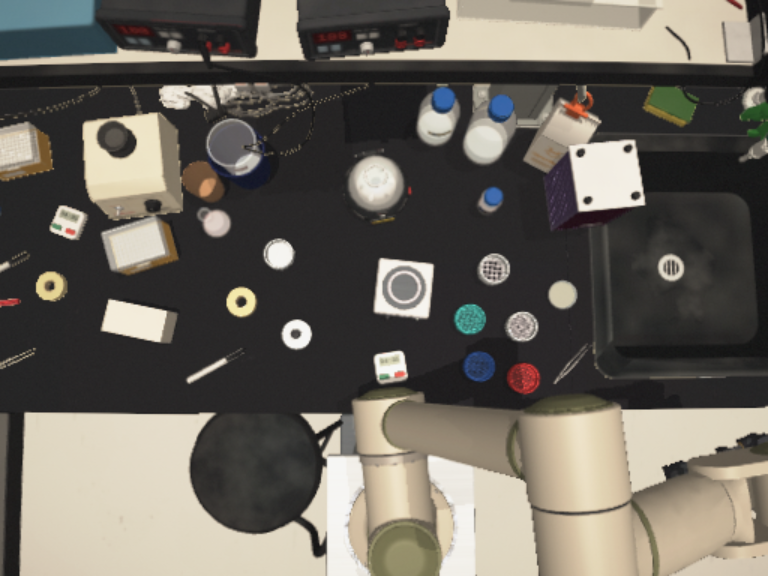

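View pics/side0.png

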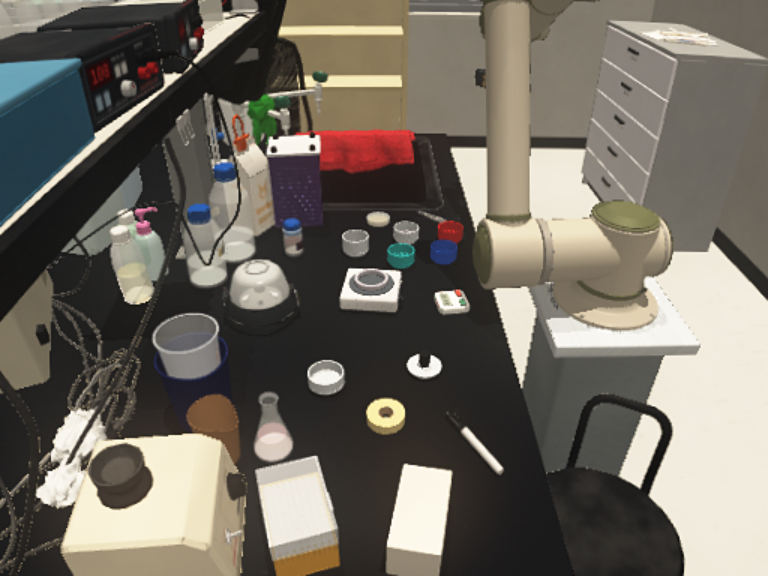

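The top view (1.5x px) shows:
- The shaker is at (404,288).
- The pan candidate is the plain cup at (279,253). The flat disc at (562,294) is low, so it is probably the petri dish.
- The lid, with its knob, is at (297,334), and the tape roll is at (241,301).
- There are five mesh rings: wide mesh, bare metal (493,269) = coarse; close mesh, bare metal (521,326) = fine; turquoise (470,319), blue (479,366) and red (523,378) are decoys.

I'll confirm these in one crop and measure.

```bash
python3 - <<'E'
s=open('h.py').read()
s=s.replace('np.array(p["rotation"]).reshape(3,3)','Rm(p)')
s=s.replace('def K(n)','from scipy.spatial.transform import Rotation as Ro\ndef Rm(p): return Ro.from_euler("xyz",p["rotation"]).as_matrix()\ndef K(n)',1)
open('h.py','w').write(s)
E
python3 - <<'E'
from h import *
t=cv2.imread("pics/top0_raw.png"); s=cv2.imread("pics/side0_raw.png")
rt=t[150:260,160:390]; rs=s[135:275,195:320]
a=cv2.resize(rt,None,fx=3.4,fy=3.4,interpolation=cv2.INTER_CUBIC)[:, :782]
cv2.imwrite("pics/crop1.png",a)
cv2.imwrite("pics/crop2.png",cv2.resize(rs,None,fx=4,fy=4,interpolation=cv2.INTER_CUBIC))
# approx rim centres in 1.5x px, rim height
for n,u,v,z in [("pan",279,253,.032),("fine",521,326,.036),("coarse",493,269,.044),("lid",297,334,.013),("shaker",404,288,.052),("tape",241,301,.018),("petri",562,294,.015)]:
    P=plane("top",[[u/1.5,v/1.5]],z)[0]; print(n,P.round(4),(proj("side",P)[0]*1.5).round(0), np.hypot(*P[:2]).round(3))
E
```

```text
pan [0.5875 0.2604 0.032 ] [324. 371.] 0.643
fine [ 0.4253 -0.262   0.036 ] [405. 228.] 0.5
coarse [ 0.5483 -0.203   0.044 ] [355. 236.] 0.585
lid [0.4122 0.2221 0.013 ] [423. 364.] 0.468
shaker [ 0.5072 -0.01    0.052 ] [371. 277.] 0.507
tape [0.4844 0.3444 0.018 ] [384. 412.] 0.594
petri [ 0.4961 -0.3607  0.015 ] [377. 217.] 0.613
```

View pics/crop1.png

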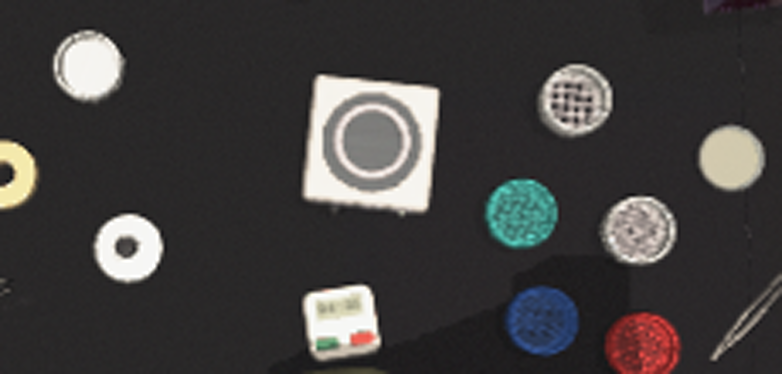

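View pics/crop2.png

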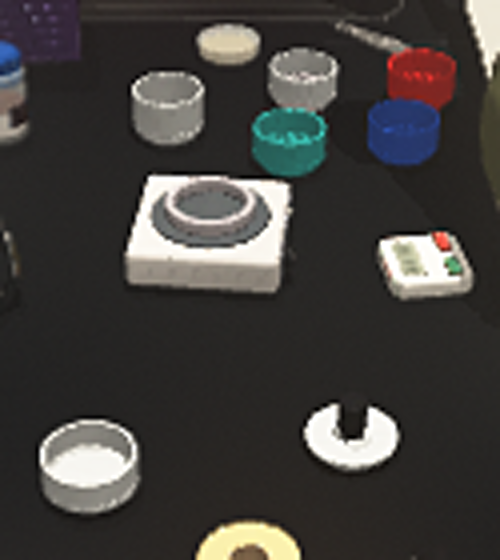

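The crops confirm the identification. Side view: the plain cup is the pan, the disc with a black knob is the lid, the wide-mesh tall ring is the coarse sieve, and the bare close-mesh ring is the fine sieve. The collar is the light ring. Next are sub-pixel centres from both views.

```bash
cat >> h.py <<'E'
def blob(im,uv,thr=None,r=22,sat=None):
    """centroid/size of bright (or saturated) blob near uv, subpixel by 8x upsampling"""
    u,v=int(round(uv[0])),int(round(uv[1])); S=8
    c=cv2.resize(im[v-r:v+r+1,u-r:u+r+1],None,fx=S,fy=S,interpolation=cv2.INTER_CUBIC)
    g=cv2.cvtColor(c,cv2.COLOR_BGR2GRAY) if sat is None else c.max(2)
    cs,_=cv2.findContours((g>thr).astype(np.uint8),cv2.RETR_EXTERNAL,cv2.CHAIN_APPROX_NONE)
    cs=[k for k in cs if cv2.contourArea(k)>200]
    k=min(cs,key=lambda k:-cv2.pointPolygonTest(cv2.convexHull(k),(float(r*S),float(r*S)),True))
    h=cv2.convexHull(k); m=cv2.moments(h); x=np.array([m["m10"],m["m01"]])/m["m00"]
    return (x+.5)/S-.5+[u-r,v-r], np.array(cv2.boundingRect(h)[2:])/S
E
python3 - <<'E'
from h import *
t=cv2.imread("pics/top0_raw.png"); s=cv2.imread("pics/side0_raw.png")
# two-view: point on axis at mid-height of visible cylinder
L=[("pan",279,253,.032,.008),("fine",521,326,.036,.008),("coarse",493,269,.044,.008),("lid",297,334,.013,.008),("turq",470,319,.036,.008),("blue",479,366,.036,.008),("red",523,378,.036,.008),("petri",562,294,.015,0),("tape",241,301,.018,0)]
for n,u,v,z,b in L:
    zm=(z+b)/2
    c,sz=blob(t,(u/1.5,v/1.5),75,14,sat=1)
    P=plane("top",[c],zm)[0]
    try:
        q=proj("side",P)[0]; cs,ss=blob(s,q,75,22,sat=1); Q=plane("side",[cs],zm)[0]
    except Exception as e: Q=np.zeros(3);ss=e
    print(n,"top",P.round(4),"diam mm",(sz*1299/393-0).round(0),"side",Q.round(4),ss)
g=cv2.cvtColor(t,cv2.COLOR_BGR2GRAY)
# collar: light ring on grey plate; housing
c=cv2.resize(t[172:212,248:290],None,fx=8,fy=8,interpolation=cv2.INTER_CUBIC); g=cv2.cvtColor(c,cv2.COLOR_BGR2GRAY)
cs,_=cv2.findContours((g>165).astype(np.uint8),cv2.RETR_CCOMP,cv2.CHAIN_APPROX_NONE)
for k in cs:
    if cv2.contourArea(k)<3000: continue
    (x,y),(a,b),_=cv2.fitEllipse(k); uv=[(x+.5)/8-.5+248,(y+.5)/8-.5+172]
    print("shk",np.round(uv,2),"mm",np.round([a/8*3.18,b/8*3.18],1),[plane("top",[uv],z)[0][:2].round(4) for z in(.037,.040,.052)])
E
```

```text
pan top [0.5885 0.2642 0.02  ] diam mm [71. 71.] side [0.5858 0.2609 0.02  ] [25.375 23.625]
fine top [ 0.4259 -0.2661  0.022 ] diam mm [75. 68.] side [ 0.4333 -0.208   0.022 ] [22.    31.125]
coarse top [ 0.5517 -0.207   0.026 ] diam mm [72. 72.] side [ 0.5488 -0.2082  0.026 ] [18.625 18.625]
lid top [0.4127 0.2248 0.0105] diam mm [69. 69.] side [0.4105 0.2221 0.0105] [24.375 17.   ]
turq top [ 0.4432 -0.1528  0.022 ] diam mm [71. 68.] side [ 0.4335 -0.205   0.022 ] [22. 31.]
blue top [ 0.3408 -0.1708  0.022 ] diam mm [69. 67.] side [ 0.3294 -0.2287  0.022 ] [22.625 31.125]
red top [ 0.3145 -0.2671  0.022 ] diam mm [74. 71.] side [ 0.3366 -0.2433  0.022 ] [30.375 36.25 ]
petri top [ 0.4966 -0.3632  0.0075] diam mm [65. 65.] side [ 0.4941 -0.3692  0.0075] [16.25 10.5 ]
tape top [0.4844 0.3471 0.009 ] diam mm [69. 69.] side [0.482  0.3435 0.009 ] [26.625 25.125]
shk [269.06 190.96] mm [70.5 71.6] [array([ 0.5123, -0.0098]), array([ 0.5119, -0.0097]), array([ 0.5106, -0.0092])]
shk [269.11 190.98] mm [56.4 57.1] [array([ 0.5122, -0.0099]), array([ 0.5119, -0.0098]), array([ 0.5105, -0.0093])]
shk [268.81 191.69] mm [134.6 136.4] [array([ 0.5099, -0.0089]), array([ 0.5096, -0.0088]), array([ 0.5082, -0.0084])]
shk [268.82 191.41] mm [91.8 92. ] [array([ 0.5108, -0.009 ]), array([ 0.5105, -0.0089]), array([ 0.5091, -0.0084])]
```

Request:
{"name": "carry_out", "arguments": {"offset": [[0,0,0],[0,0,0],[0,0,0],[0,0,0],[0,0,0],[0,0,0],[0,0,0],[0,0,0]], "turn": [-10.3,-10.3,-10.3,-10.3,-10.3,-10.3,-10.3,0], "jaw": [1,1,1,1,1,1,1,1], "grip_force": 25}}

```text
clock: 1.1
position: [0.1692, -0.5232, 0.2634]
tcp_rot: [-3.142, -0.001, 1.57]
force: [0.8, -0.2, -0.1]
gripper_width: 0.999
grasp_force: 0.0
```

Request:
{"name": "carry_out", "arguments": {"offset": [[44,23,0],[44,23,0],[44,23,0],[44,23,0],[44,23,0],[44,23,0],[44,23,0],[44,23,0],[44,23,0],[44,23,0]], "turn": [0,0,0,0,0,0,0,0,0,0], "jaw": [1,1,1,1,1,1,1,1,1,1]}}

```text
clock: 2.35
position: [0.3996, -0.0816, 0.2638]
tcp_rot: [3.141, 0.0, 1.567]
force: [0.6, -1.4, 0.1]
gripper_width: 0.999
grasp_force: 0.0
```

Request:
{"name": "carry_out", "arguments": {"offset": [[44,23,0],[44,23,0],[44,23,0],[44,23,0],[44,23,10],[44,23,30],[44,23,30],[38,23,30],[0,4,30],[0,0,0]], "turn": [0,0,0,0,0,0,0,0,0,0], "jaw": [1,1,1,1,1,1,1,1,1,1]}}

```text
clock: 3.6
position: [0.586, 0.2628, 0.1313]
tcp_rot: [-3.137, 0.001, 1.568]
force: [0.6, -0.3, 1.1]
gripper_width: 0.995
grasp_force: 0.0
```

Run:
```python
from h import *
o=manip.observe(); print(o["position"].round(4))
t=snap("top","t1"); s=snap("side","s1")
a=t[130:200,140:240]; P=np.array(o["position"])
print("tip proj", proj("side",P-[0,0,.025]), proj("side",[.587,.2625,.032]),proj("side",[.587,.2625,.008]))
cv2.imwrite("pics/s1c.png",cv2.resize(s[170:300,150:300],None,fx=4,fy=4,interpolation=cv2.INTER_CUBIC))
```

```text
[0.586  0.2628 0.1313]
tip proj [[214.8245384 225.8855491]] [[216.18387354 247.98993501]] [[216.71660801 254.74529239]]
```

View pics/s1c.png

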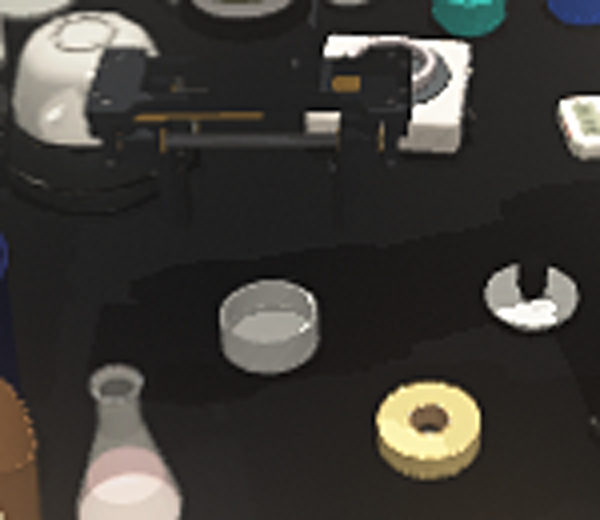

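The crop shows the fingers straddling the pan, with tips at crop cols 185 and 340 and the pan centre at 268. That agrees with the projection to about 1.5 mm, so I'll descend and grip.

Request:
{"name": "carry_out", "arguments": {"offset": [[0,0.5,30],[0,0.5,30],[0,0,20],[0,0,11],[0,0,5],[0,0,0],[0,0,0],[0,0,0]], "turn": [0,0,0,0,0,0,0,0], "jaw": [1,1,1,1,1,1,0.2,0.2]}}

```text
clock: 4.7
position: [0.5881, 0.2629, 0.0383]
tcp_rot: [3.141, -0.0, 1.571]
force: [0.9, 0.3, -0.1]
gripper_width: 0.795
grasp_force: 0.0
```

Request:
{"name": "carry_out", "arguments": {"offset": [[0,0,0],[0,0,0],[0,0,0],[0,0,0]], "turn": [0,0,0,0], "jaw": [0.2,0.2,0.2,0.2]}}

```text
clock: 5.2
position: [0.588, 0.2629, 0.0381]
tcp_rot: [3.141, -0.0, 1.571]
force: [-0.9, -0.5, 4.9]
gripper_width: 0.726
grasp_force: 25.0
```

Request:
{"name": "carry_out", "arguments": {"offset": [[0,0,-15],[0,0,-30],[0,0,-35],[-34,-9.8,-20],[-34,-9.8,0],[-34,-9.8,0],[-34,-9.8,0],[-34,-9.8,0],[-34,-9.8,0],[-34,-9.8,0]], "turn": [0,0,0,0,0,0,0,0,0,0], "jaw": [0.2,0.2,0.2,0.2,0.2,0.2,0.2,0.2,0.2,0.2]}}

```text
clock: 6.45
position: [0.5191, 0.0238, 0.1383]
tcp_rot: [3.141, 0.0, 1.571]
force: [0.6, 0.6, -1.3]
gripper_width: 0.727
grasp_force: 25.0
```

Request:
{"name": "carry_out", "arguments": {"offset": [[-34,-9.8,0],[0,0,10],[0,0,10],[0,0,0]], "turn": [0,0,0,0], "jaw": [0.2,0.2,0.2,0.2]}}

```text
clock: 6.95
position: [0.5094, -0.0082, 0.1169]
tcp_rot: [-3.14, -0.001, 1.572]
force: [0.4, 0.3, -0.1]
gripper_width: 0.732
grasp_force: 25.0
```

Run:
```python
from h import *
o=manip.observe(); P=np.array(o["position"]);print(P.round(4),o["gripper_width"])
s=snap("side","s2")
oz=P[2]-.038
print("pan pred",oz,proj("side",[P[0],P[1],oz+.008]),proj("side",[.5095,-.0095,.052]))
cv2.imwrite("pics/s2c.png",cv2.resize(s[120:220,190:310],None,fx=6,fy=6,interpolation=cv2.INTER_CUBIC))
```

```text
[ 0.5094 -0.0082  0.1169] 0.7319140417060231
pan pred 0.07886066907390446 [[246.72231574 175.68439889]] [[246.81024541 184.87795077]]
```

View pics/s2c.png

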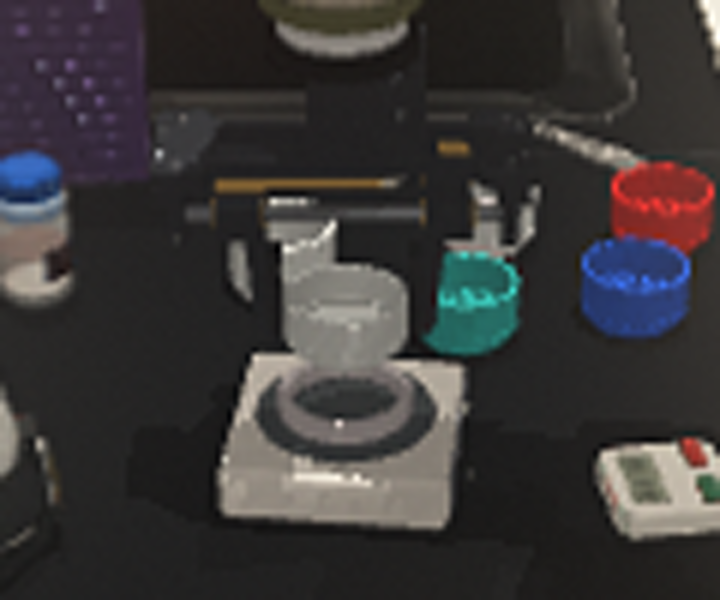

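Pan centre is at crop col 346 and the collar at 344.5, under 1 mm apart. I'll lower it.

Request:
{"name": "carry_out", "arguments": {"offset": [[-1,0.5,10],[0,0,10],[0,0,5],[0,0,3],[0,0,2],[0,0,2],[0,0,2],[0,0,1],[0,0,0]], "turn": [0,0,0,0,0,0,0,0,0], "jaw": [0.2,0.2,0.2,0.2,0.2,0.2,0.2,0.2,0.2]}}

```text
clock: 8.12
position: [0.5101, -0.0102, 0.0827]
tcp_rot: [-3.142, -0.0, 1.571]
force: [0.5, -0.1, -2.2]
gripper_width: 0.729
grasp_force: 25.0
```

Request:
{"name": "carry_out", "arguments": {"offset": [[0,0,1],[0,0,0]], "turn": [0,0], "jaw": [0.2,0.2]}}

```text
clock: 8.38
position: [0.5103, -0.0102, 0.0821]
tcp_rot: [3.141, 0.0, 1.571]
force: [-0.4, -0.7, 4.0]
gripper_width: 0.728
grasp_force: 25.0
```

Request:
{"name": "carry_out", "arguments": {"offset": [[0,0,1],[0,0,0]], "turn": [0,0], "jaw": [0.2,0.2]}}

```text
clock: 8.62
position: [0.5103, -0.0102, 0.082]
tcp_rot: [3.14, 0.0, 1.571]
force: [-4.4, 0.2, 14.6]
gripper_width: 0.725
grasp_force: 25.0
```

Request:
{"name": "carry_out", "arguments": {"offset": [[0,0,-1],[0,0,0],[0,0,0],[0,0,-15],[0,0,-30],[0,0,-30],[-32,-10.7,0],[-32,-10.7,0],[-32,-10.7,0],[-32,-10.7,0]], "turn": [0,0,0,0,0,0,0,0,0,0], "jaw": [1,1,1,1,1,1,1,1,1,1]}}

```text
clock: 9.88
position: [0.467, -0.1392, 0.1566]
tcp_rot: [-3.141, -0.0, 1.571]
force: [0.2, -0.9, 1.6]
gripper_width: 1.005
grasp_force: 0.0
```

Request:
{"name": "carry_out", "arguments": {"offset": [[-32,-10.7,0],[-32,-10.7,0],[-32,-10.7,0],[-32,-10.7,0],[0,0,20],[0,0,20],[0,0,0],[0,0,0]], "turn": [0,0,0,0,0,0,0,0], "jaw": [1,1,1,1,1,1,1,1]}}

```text
clock: 10.88
position: [0.4249, -0.2663, 0.1173]
tcp_rot: [3.141, 0.0, 1.571]
force: [-0.1, 0.2, 0.2]
gripper_width: 1.001
grasp_force: 0.0
```

Run:
```python
from h import *
o=manip.observe(); P=np.array(o["position"]);print(P.round(4),o["gripper_width"])
s=snap("side","s3")
print("tip pred",proj("side",P-[0,0,.025]),"fine rim",proj("side",[.4245,-.2655,.036]),"pan rim",proj("side",[.51,-.0102,.076]))
cv2.imwrite("pics/s3c.png",cv2.resize(s[100:220,215:335],None,fx=5,fy=5,interpolation=cv2.INTER_CUBIC))
```

```text
[ 0.4249 -0.2663  0.1173] 1.001250385804868
tip pred [[270.46619536 137.62712437]] fine rim [[270.24087154 151.34410757]] pan rim [[246.56686745 178.31181547]]
```

View pics/s3c.png

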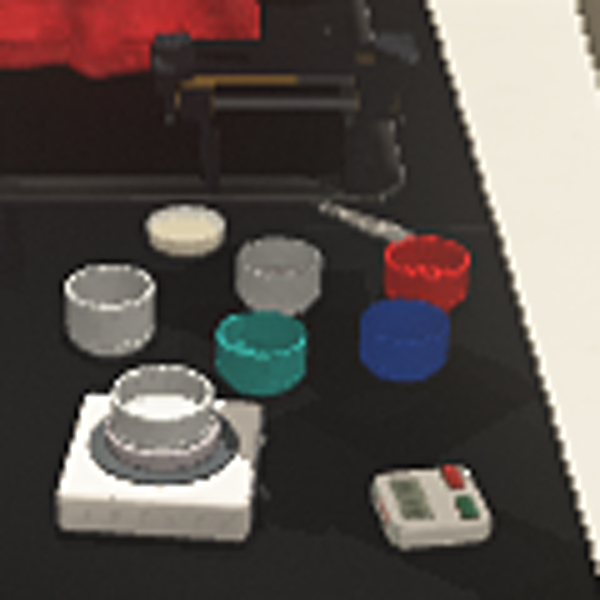

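The pan is seated and level. Fine sieve rim is at crop (279,255), as predicted, with the fingers centred over it. Descending.

Request:
{"name": "carry_out", "arguments": {"offset": [[0.5,0,30],[0,0,25],[0,0,15],[0,0,7],[0,0,0],[0,0,0],[0,0,0],[0,0,0],[0,0,0],[0,0,0]], "turn": [0,0,0,0,0,0,0,0,0,0], "jaw": [1,1,1,1,0.2,0.2,0.2,0.2,0.2,0.2]}}

```text
clock: 12.18
position: [0.4249, -0.2659, 0.0404]
tcp_rot: [3.141, 0.001, 1.571]
force: [0.0, 0.6, 6.3]
gripper_width: 0.728
grasp_force: 25.0
```

Request:
{"name": "carry_out", "arguments": {"offset": [[0,0,-10],[0,0,-30],[0,0,-45],[0,0,-45],[0,0,0]], "turn": [0,0,0,0,0], "jaw": [0.2,0.2,0.2,0.2,0.2]}}

```text
clock: 12.8
position: [0.4253, -0.2663, 0.1728]
tcp_rot: [3.137, 0.005, 1.571]
force: [-0.6, -0.0, -2.0]
gripper_width: 0.73
grasp_force: 25.0
```

Request:
{"name": "carry_out", "arguments": {"offset": [[32,10.6,0],[32,10.6,0],[32,10.6,0],[32,10.6,0],[32,10.6,0],[32,10.6,0],[32,10.6,0],[32,10.6,0],[0,0,20],[0,0,20]], "turn": [0,0,0,0,0,0,0,0,0,0], "jaw": [0.2,0.2,0.2,0.2,0.2,0.2,0.2,0.2,0.2,0.2]}}

```text
clock: 14.05
position: [0.5087, -0.009, 0.1281]
tcp_rot: [-3.14, -0.001, 1.572]
force: [0.0, -0.3, -1.4]
gripper_width: 0.73
grasp_force: 25.0
```

Request:
{"name": "carry_out", "arguments": {"offset": [[0,0,0],[0,0,0]], "turn": [0,0], "jaw": [0.2,0.2]}}

```text
clock: 14.3
position: [0.5093, -0.0097, 0.1299]
tcp_rot: [-3.141, -0.0, 1.571]
force: [-1.1, 0.7, -1.6]
gripper_width: 0.724
grasp_force: 25.0
```

Run:
```python
from h import *
o=manip.observe(); P=np.array(o["position"]);print(P.round(4),o["gripper_width"])
s=snap("side","s4")
cv2.imwrite("pics/s4c.png",cv2.resize(s[120:220,190:310],None,fx=6,fy=6,interpolation=cv2.INTER_CUBIC))
```

```text
[ 0.5093 -0.0097  0.1299] 0.7236632773080188
```

View pics/s4c.png

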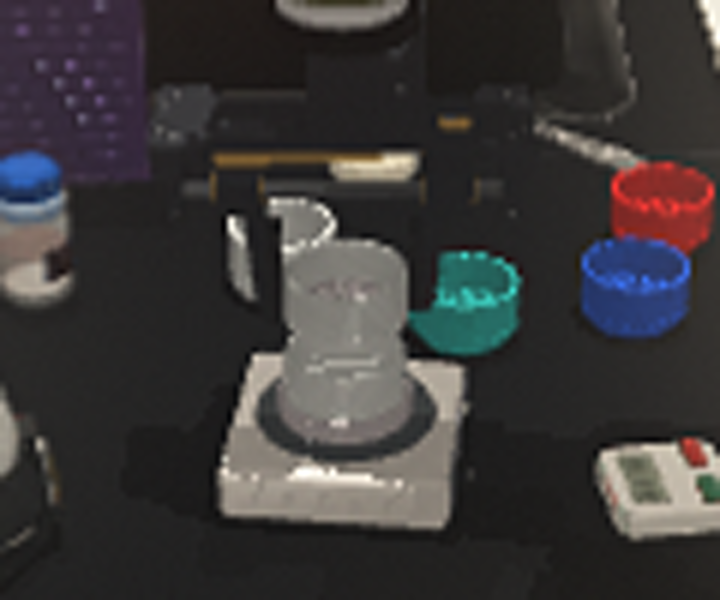

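The sieve sits right over the pan, at cols 346 and 344. I'll shift about 0.8 mm in +x and lower.

Request:
{"name": "carry_out", "arguments": {"offset": [[0,0.8,6],[0,0,5],[0,0,3],[0,0,2],[0,0,2],[0,0,2],[0,0,1],[0,0,0],[0,0,0]], "turn": [0,0,0,0,0,0,0,0,0], "jaw": [0.2,0.2,0.2,0.2,0.2,0.2,0.2,0.2,0.2]}}

```text
clock: 15.48
position: [0.5102, -0.0097, 0.1088]
tcp_rot: [3.141, 0.0, 1.571]
force: [0.2, 1.7, -2.3]
gripper_width: 0.726
grasp_force: 25.0
```

Request:
{"name": "carry_out", "arguments": {"offset": [[0,0,1],[0,0,0]], "turn": [0,0], "jaw": [0.2,0.2]}}

```text
clock: 15.72
position: [0.5102, -0.0097, 0.1083]
tcp_rot: [3.141, 0.0, 1.571]
force: [-1.4, 0.1, 5.4]
gripper_width: 0.729
grasp_force: 25.0
```

Request:
{"name": "carry_out", "arguments": {"offset": [[0,0,0],[0,0,0],[0,0,0],[0,0,-10],[0,0,-30],[0,0,-35],[-33,6.7,0],[-33,6.7,0],[-33,6.7,0],[-33,6.7,0]], "turn": [0,0,0,0,0,0,0,0,0,0], "jaw": [1,1,1,1,1,1,1,1,1,1]}}

```text
clock: 16.98
position: [0.5372, -0.1427, 0.1835]
tcp_rot: [3.141, 0.0, 1.571]
force: [-0.6, -0.2, -0.3]
gripper_width: 0.999
grasp_force: 0.0
```

Request:
{"name": "carry_out", "arguments": {"offset": [[-33,6.7,0],[-33,6.7,0],[0,0,30],[0,0,30],[0,0,0],[0,0,0]], "turn": [0,0,0,0,0,0], "jaw": [1,1,1,1,1,1]}}

```text
clock: 17.73
position: [0.5509, -0.2079, 0.1242]
tcp_rot: [3.14, 0.001, 1.571]
force: [-0.6, 0.4, 0.7]
gripper_width: 1.001
grasp_force: 0.0
```

Run:
```python
from h import *
o=manip.observe(); P=np.array(o["position"]);print(P.round(4),o["gripper_width"])
s=snap("side","s5")
print("tip pred",proj("side",P-[0,0,.025]),"rim",proj("side",[.5503,-.2076,.044]))
cv2.imwrite("pics/s5c.png",cv2.resize(s[100:220,195:315],None,fx=5,fy=5,interpolation=cv2.INTER_CUBIC))
```

```text
[ 0.5509 -0.2079  0.1242] 1.0008151071326181
tip pred [[235.48676846 143.18722522]] rim [[236.07072832 156.99111129]]
```

View pics/s5c.png

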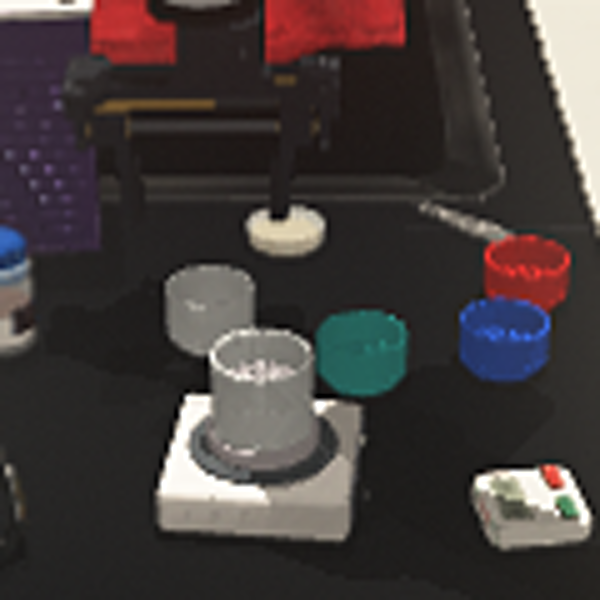

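The column so far is aligned, and the fingers straddle the coarse sieve (rim centre at crop (210,283)). Descending and gripping.

Request:
{"name": "carry_out", "arguments": {"offset": [[0,0,30],[0,-0.5,25],[0,0,15],[0,0,6],[0,0,0],[0,0,0],[0,0,0],[0,0,0],[0,0,0],[0,0,0]], "turn": [0,0,0,0,0,0,0,0,0,0], "jaw": [1,1,1,1,0.2,0.2,0.2,0.2,0.2,0.2]}}

```text
clock: 19.02
position: [0.5503, -0.2078, 0.0475]
tcp_rot: [3.14, 0.001, 1.571]
force: [-0.8, 1.3, 5.4]
gripper_width: 0.725
grasp_force: 25.0
```

Request:
{"name": "carry_out", "arguments": {"offset": [[0,0,-10],[0,0,-35],[0,0,-50],[0,0,-50],[0,0,-10],[0,0,0]], "turn": [0,0,0,0,0,0], "jaw": [0.2,0.2,0.2,0.2,0.2,0.2]}}

```text
clock: 19.77
position: [0.5496, -0.2074, 0.2013]
tcp_rot: [-3.141, -0.0, 1.571]
force: [-0.2, -0.1, -2.1]
gripper_width: 0.724
grasp_force: 25.0
```

Request:
{"name": "carry_out", "arguments": {"offset": [[33,-6.6,0],[33,-6.6,0],[33,-6.6,0],[33,-6.6,0],[33,-6.6,0],[33,-6.6,0],[0,0,20],[0,0,18],[0,0,0],[0,0,0]], "turn": [0,0,0,0,0,0,0,0,0,0], "jaw": [0.2,0.2,0.2,0.2,0.2,0.2,0.2,0.2,0.2,0.2]}}

```text
clock: 21.02
position: [0.5102, -0.0097, 0.1635]
tcp_rot: [-3.141, -0.0, 1.571]
force: [-1.1, 0.4, -1.6]
gripper_width: 0.723
grasp_force: 25.0
```

Run:
```python
from h import *
o=manip.observe(); P=np.array(o["position"]);print(P.round(4),o["gripper_width"])
s=snap("side","s6"); t=snap("top","t6")
a=cv2.resize(s[110:210,190:290],None,fx=4,fy=4,interpolation=cv2.INTER_CUBIC)
b=cv2.resize(t[150:240,230:320],(400,400),interpolation=cv2.INTER_CUBIC)
cv2.imwrite("pics/s6c.png",np.hstack([a,b]))
```

```text
[ 0.5102 -0.0097  0.1635] 0.7227710816333449
```

View pics/s6c.png

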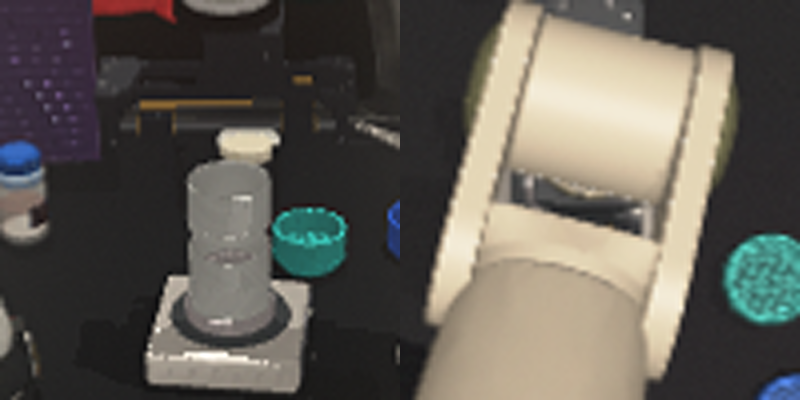

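The coarse sieve is in line with the column in the side view (both about col 229). The top view is blocked by the arm. Lowering.

Request:
{"name": "carry_out", "arguments": {"offset": [[0,0,6],[0,0,5],[0,0,3],[0,0,2],[0,0,2],[0,0,1],[0,0,1],[0,0,0],[0,0,0]], "turn": [0,0,0,0,0,0,0,0,0], "jaw": [0.2,0.2,0.2,0.2,0.2,0.2,0.2,0.2,0.2]}}

```text
clock: 22.25
position: [0.5103, -0.0097, 0.1438]
tcp_rot: [3.141, -0.0, 1.571]
force: [-0.4, -0.1, -2.4]
gripper_width: 0.725
grasp_force: 25.0
```

Request:
{"name": "carry_out", "arguments": {"offset": [[0,0,0.7],[0,0,0]], "turn": [0,0], "jaw": [0.2,0.2]}}

```text
clock: 22.5
position: [0.5103, -0.0097, 0.1434]
tcp_rot: [3.141, 0.0, 1.571]
force: [-1.6, -0.0, 3.4]
gripper_width: 0.726
grasp_force: 25.0
```

Request:
{"name": "carry_out", "arguments": {"offset": [[0,0,0],[0,0,0],[0,0,0],[0,0,-10],[0,0,-30],[0,0,-35],[33.3,-14.1,0],[33.3,-14.1,0],[33.3,-14.1,0],[33.3,-14.1,0]], "turn": [0,0,0,0,0,0,0,0,0,0], "jaw": [1,1,1,1,1,1,1,1,1,1]}}

```text
clock: 23.75
position: [0.4533, 0.1245, 0.2188]
tcp_rot: [3.141, -0.0, 1.571]
force: [-0.6, 0.9, 0.7]
gripper_width: 0.999
grasp_force: 0.0
```

Request:
{"name": "carry_out", "arguments": {"offset": [[33.3,-14.1,0],[33.3,-14.1,0],[33.3,-14.1,0],[0,0,35],[0,0,35],[0,0,28],[0,0,0],[0,0,0]], "turn": [0,0,0,0,0,0,0,0], "jaw": [0.2,0.2,0.2,0.2,0.2,0.2,0.2,0.2]}}

```text
clock: 24.75
position: [0.4121, 0.2236, 0.1213]
tcp_rot: [3.14, -0.0, 1.571]
force: [0.5, 0.6, -0.3]
gripper_width: 0.598
grasp_force: 0.0
```

Run:
```python
from h import *
o=manip.observe(); P=np.array(o["position"]);print(P.round(4),o["gripper_width"])
s=snap("side","s7")
print("tip pred",proj("side",P-[0,0,.025]),"disc",proj("side",[.4115,.2235,.0105]),"knob top",proj("side",[.4115,.2235,.042]))
cv2.imwrite("pics/s7c.png",cv2.resize(s[130:270,190:330],None,fx=4,fy=4,interpolation=cv2.INTER_CUBIC))
```

```text
[0.4121 0.2236 0.1213] 0.5980211415517648
tip pred [[283.23608267 219.05409671]] disc [[282.08497478 243.86340189]] knob top [[282.57338827 235.03228531]]
```

View pics/s7c.png

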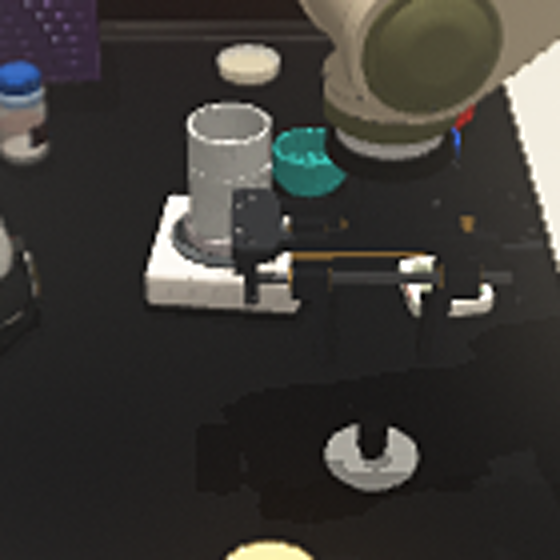

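The column is stacked straight. The knob, at crop (372,425), is between the fingers. Descending and gripping.

Request:
{"name": "carry_out", "arguments": {"offset": [[0,-0.5,30],[0,0,25],[0,0,15],[0,0,6],[0,0,0],[0,0,0],[0,0,0],[0,0,0],[0,0,0],[0,0,0]], "turn": [0,0,0,0,0,0,0,0,0,0], "jaw": [0.2,0.2,0.2,0.2,-0.8,-0.8,-0.8,-0.8,-0.8,-0.8]}}

```text
clock: 26.05
position: [0.4112, 0.2235, 0.0444]
tcp_rot: [3.141, -0.0, 1.571]
force: [-0.4, -0.4, 5.7]
gripper_width: 0.215
grasp_force: 25.0
```

Request:
{"name": "carry_out", "arguments": {"offset": [[0,0,0],[0,0,0]], "turn": [0,0], "jaw": [-0.8,-0.8]}}

```text
clock: 26.3
position: [0.4112, 0.2235, 0.0444]
tcp_rot: [3.141, -0.0, 1.571]
force: [0.2, 0.5, 5.6]
gripper_width: 0.218
grasp_force: 25.0
```

Request:
{"name": "carry_out", "arguments": {"offset": [[0,0,-10],[0,0,-35],[0,0,-50],[0,0,-50],[0,0,-35],[-33.3,14.1,0],[-33.3,14.1,0],[-33.3,14.1,0],[-33.3,14.1,0],[-33.3,14.1,0]], "turn": [0,0,0,0,0,0,0,0,0,0], "jaw": [-0.8,-0.8,-0.8,-0.8,-0.8,-0.8,-0.8,-0.8,-0.8,-0.8]}}

```text
clock: 27.55
position: [0.4815, 0.0558, 0.2244]
tcp_rot: [-3.141, -0.0, 1.571]
force: [0.5, 0.2, -0.5]
gripper_width: 0.221
grasp_force: 25.0
```

Request:
{"name": "carry_out", "arguments": {"offset": [[-33.3,14.1,0],[-33.3,14.1,0],[0,0,15],[0,0,11],[0,0,0],[0,0,0]], "turn": [0,0,0,0,0,0], "jaw": [-0.8,-0.8,-0.8,-0.8,-0.8,-0.8]}}

```text
clock: 28.3
position: [0.5098, -0.0093, 0.1985]
tcp_rot: [3.141, 0.0, 1.572]
force: [0.8, 0.0, -0.2]
gripper_width: 0.219
grasp_force: 25.0
```

Run:
```python
from h import *
o=manip.observe(); P=np.array(o["position"]);print(P.round(4),o["gripper_width"])
s=snap("side","s8")
cv2.imwrite("pics/s8c.png",cv2.resize(s[90:210,190:310],None,fx=5,fy=5,interpolation=cv2.INTER_CUBIC))
```

```text
[ 0.5098 -0.0093  0.1985] 0.2188714309701409
```

View pics/s8c.png

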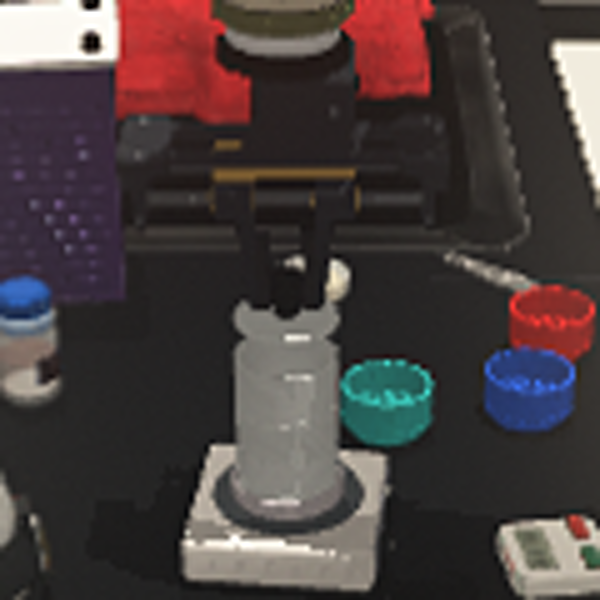

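The lid is level and centred over the column (both about col 286). Lowering.

Request:
{"name": "carry_out", "arguments": {"offset": [[0,0.4,6],[0,0,6],[0,0,3],[0,0,2],[0,0,2],[0,0,1],[0,0,1],[0,0,0.7],[0,0,0],[0,0,0]], "turn": [0,0,0,0,0,0,0,0,0,0], "jaw": [-0.8,-0.8,-0.8,-0.8,-0.8,-0.8,-0.8,-0.8,-0.8,-0.8]}}

```text
clock: 29.6
position: [0.5102, -0.0097, 0.1764]
tcp_rot: [3.141, 0.0, 1.571]
force: [-0.5, -0.1, -0.0]
gripper_width: 0.22
grasp_force: 25.0
```

Request:
{"name": "carry_out", "arguments": {"offset": [[0,0,0.6],[0,0,0]], "turn": [0,0], "jaw": [-0.8,-0.8]}}

```text
clock: 29.85
position: [0.5103, -0.0097, 0.1764]
tcp_rot: [3.141, 0.0, 1.571]
force: [-0.6, 0.3, 5.4]
gripper_width: 0.22
grasp_force: 25.0
```

Contact came at the predicted seated height of 0.1764. Release, lift and retreat.

Request:
{"name": "carry_out", "arguments": {"offset": [[0,0,0],[0,0,0],[0,0,0],[0,0,-10],[0,0,-30],[0,0,-40],[0,-30,-20],[0,-40,0],[0,-40,0],[0,0,0]], "turn": [0,0,0,0,0,0,0,0,0,0], "jaw": [0.2,0.2,0.2,0.2,0.2,0.2,0.2,0.2,0.2,0.2]}}

```text
clock: 31.1
position: [0.3985, -0.0094, 0.2767]
tcp_rot: [3.14, 0.0, 1.571]
force: [0.6, -0.6, -0.3]
gripper_width: 0.601
grasp_force: 0.0
```

Run:
```python
from h import *
o=manip.observe(); print(o["position"].round(4))
s=snap("side","s9"); t=snap("top","t9")
print("lid disc pred",proj("side",[.5103,-.0097,.145]),"knob top",proj("side",[.5103,-.0097,.174]))
a=cv2.resize(s[110:210,190:290],None,fx=4,fy=4,interpolation=cv2.INTER_CUBIC)
b=cv2.resize(t,(400,300))
cv2.imwrite("pics/s9c.png",np.hstack([a,np.vstack([b,np.zeros((100,400,3),np.uint8)])]))
```

```text
[ 0.3985 -0.0094  0.2767]
lid disc pred [[246.20686292 159.04332179]] knob top [[246.09322943 150.53280463]]
```

View pics/s9c.png

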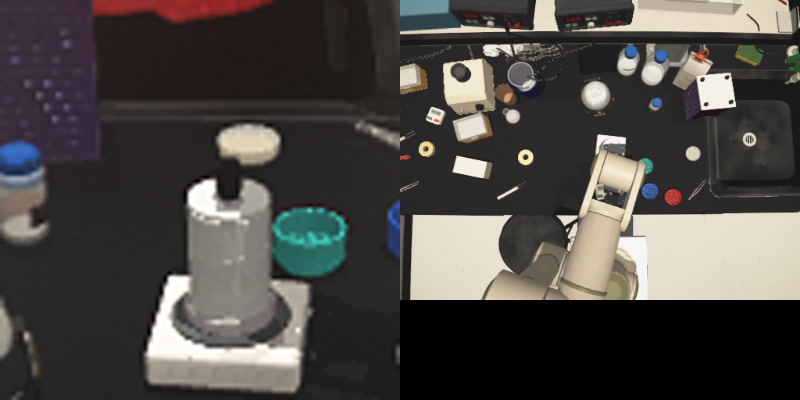

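The column stands complete and level. The lid disc is at about (229,195) in the crop, matching the predicted (225,196), the arm is clear and the bystanders haven't moved. Handing in.

```bash
python3 -c "
from plant import manip
print(manip.finish_job())"
```

```text
the job is handed in; nothing more can be done
None
```

The sieve column is assembled on the shaker in the order asked (pan, fine sieve, coarse sieve, lid); each part met resistance at its expected seated height, the stack looks level, and the job was handed in at about 31 s.

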